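# Lamp on, counter set, first cell tallied

## Robot

A 6-joint arm with a two-finger parallel gripper is mounted at the origin on the work surface. World frame = base frame: x ahead of the robot, y to its left, z up, the work surface at z = 0. Lengths are in mm, angles in rad, forces in N, time in s.
With the tool pointing down it reaches from about 350 to 950 mm from the base axis. Payload 17.4 kg.
Tool frame: the origin (TCP) lies midway between the tips of the shut fingers; the grasp point (between the pads) lies 19 mm behind it; z points along the fingers, y is the line along which they close (so a half turn about z gives the same grasp; the last joint's range is limited). The gripper opens to 93 mm and grips with 3 to 60 N. Pads are 15 mm wide; open, the fingers measure 128 mm over their backs; the gripper's body (75 mm by 188 mm) begins 65 mm behind the grasp point.
Start: joints at [1.228, 0.116, 1.442, -0, 1.584, -0.038], TCP at [202.577, 643.89, 218.646] pointing down, gripper open.
Joint ranges: [-2.83, 2.83], [-0.83, 2.19], [0.07, 2.5], [-1.14, 4.28], [0.01, 3], [-2.97, 2.97]. Speed limits (rad/s): [1.89, 1.89, 2.22, 3.14, 3.14, 3.14].

## Interface

Orientations are given as [roll, pitch, yaw] about the fixed x, y, z axes, in that order (R = Rz(yaw) Ry(pitch) Rx(roll)).
In Python, from station import * gives the robot as it stands.
- The arm moves only by the tool drive_tool, never from a script. Its argument "rows" is a list of rows, each a list of 6 numbers: the shift along the tool's x, y, z in cm, then the turn, a rotation vector about the tool's x, y, z in degrees. A call has 1 to 10 rows; each row is the pose to reach, as a shift and turn from the pose commanded when the call began, along the tool's axes at that moment; what a row does not reach only later rows make up. A row lasts 1/12 s, in which the tool goes at most 41.7 mm and 7.16 degrees, less where a joint would pass 70% of its speed; a pose out of reach is approached as far as the arm can. A call with a gripper value outside its range is refused whole. "hand" is the finger opening in cm, from 0 to 9.3, set as the call begins (left out, the last holds). The fingers move at their own pace and stop on an object; "squeeze" is the grip in N (left out, the last holds). Time passes only in rows, so rows that repeat a pose let the fingers close. It gives the time, the measured TCP pose, the force, the opening and the grip force at its end, in the units of the state.
- get_obs(): the state, without advancing time (a new reading comes with each control period).
- read_camera(name): name is "scene" or "top" or "wrist"; returns a dict with "image" (384x512x3 uint8, red, green, blue), "intrinsics" (3x3 intrinsics, pixels), "world_from_camera" (4x4, takes a point from camera to world coordinates); the wrist camera has in their place "T_tool_cam" (4x4, takes a point from camera to tool coordinates, whose origin is the TCP and whose axes are the flange's). Camera axes: x right, y down, z forward; pixel columns grow to the right and rows downward; lengths in mm; the calibration is good to about 2 mm. A picture is of the moment at which its call begins: read the wrist's pose just before it. There is no depth.
- sign_off(): hands the job in; it is judged then, once.
The state is a dict: "clock": time; "joint_positions": joint angles; "joint_velocities": joint speeds; "tau": joint torques, N m; "eef_pos": TCP position; "orientation": TCP orientation; "wrist_force": force on the tool from outside, world axes, zero at the start; "ft_torque": the same for the moment, N m; "opening": finger opening in mm; "gripper_force": force on a finger pad.
Only numpy, scipy, OpenCV 4.12 (cv2) and the standard library are available. Lean on these libraries where they do the work, as an engineer would, in place of code of your own. Each camera call takes 0.05 s, during which the arm holds its last target. There are 200 camera calls.

## Task

Get the counting station going with shut fingertips, in this order: push down the raised far end of the larger rocker on the grey power box until it is fully over and the microscope lamp is on; press the long bar key of the white cell counter fully so that it stays down; then press the round key fully and let it come back up to tally the first cell. Do not work the small rocker or the square and plus-shaped keys, and leave everything else on the bench where it stands: nothing is to be picked up.

Things in the scene. Friction and masses are not known exactly. Their poses are not given: they have to be found in the camera images.
- power_box: fixed grey lamp power box, 110 (its x) x 130 (its y) x 50 mm tall; origin at the centre of its underside. On top, side by side along its y, 57 mm apart, are two grey rocker switches in black frames, a large and a small one; which is on which side varies
- rocker_large (a joint): large rocker (paddle 44 x 24 x 8 mm, long way along the box's x, hinge line along the box's y, hinge 63 mm above the bench). 0 rad = off: its end towards the box's +x is raised, about 8 mm higher than the other (the box is turned at most 46 degrees, so this is always the end farther from the robot). 0.4 rad = fully on: that end is down. It turns with a friction of 0.04 N m (about 3 N at the point below) and stays where it is left; counts as on above 0.32
- rocker_large_end (a point): point on the top face of the large rocker's raised end, 15 mm from the hinge towards +x of the box, on the middle line; it moves down about 6 mm as the rocker goes from off to on; when off it is 70 mm above the bench
- rocker_small (a joint): small rocker (paddle 26 x 13 x 8 mm), same sense as the large one; it starts off and must be left off
- rocker_small_end (a point): point on the top face of the small rocker's raised end, 9 mm from its hinge
- counter: fixed white cell counter, 130 (its x) x 235 (its y) mm, panel 36 mm above the bench, with a display ridge 30 mm deep and 68 mm tall along its far (+x) edge (the counter is turned at most 20 degrees); origin at the centre of its underside. Four white keys, each on a black plate, stand in one row along its y, 50 mm apart, 18 mm nearer than the origin (-x); which key is in which place varies. All key tops are 55.5 mm above the bench and travel 6 mm straight down
- key_bar (a joint): long bar key, top 44 mm (along the counter's x) x 14 mm; 0 = up, 0.006 m = fully down. It moves against 2.5 N and stays down once pressed; counts as down above 0.0045
- key_bar_top (a point): centre of the bar key's top; axes as the counter's
- key_round (a joint): round key, top 22 mm across; 0 = up, 0.006 m = fully down. Sprung: 2 N to start, 5 N fully down, comes back up by itself; counts as pressed above 0.0045
- key_round_top (a point): centre of the round key's top; axes as the counter's
- key_square (a joint): square key, top 20 x 20 mm, sprung like the round one; not to be pressed
- key_square_top (a point): centre of the square key's top
- key_cross (a joint): plus-shaped key, top 26 x 26 mm with 9 mm arms, sprung like the round one; not to be pressed
- key_cross_top (a point): centre of the plus-shaped key's top
- oil_bottle: bystander: small amber dropper bottle, 28 mm across, 60 mm tall; origin at the centre of its foot
- stain_jar: bystander: amber jar with a white lid, 50 mm across, 60 mm tall; origin at the centre of its foot
- petri_dish: bystander: clear shut petri dish, 90 mm across, 17 mm tall; origin at the centre of its underside
- slide_box: bystander: flat grey and white slide box, 40 x 90 x 23 mm; origin at the centre of its underside
- marker: bystander: marker pen lying down, 135 mm long, 12 mm thick; origin under its middle, pen along its x
- beaker: bystander: small glass beaker, 52 mm across, 55 mm tall; origin at the centre of its foot
- tape_roll: bystander: roll of paper tape lying flat, 60 mm across, 19 mm tall; origin at the centre of its underside

How it is judged:
By the outcome, as a careful person would: the job done as asked, in the order asked, and still so for the second after the job is handed in, with the robot touching nothing.
It also fails if it takes over 50 s, if anything falls off the work surface, if the arm or the gripper's body presses on something with over 40 N, if the wrist force passes 120 N, or if a joint passes its speed limit or range.

## Working session

There is one attempt and no reset: what is moved stays moved. The work goes in short steps, Python scripts to look and compute and a tool call to move; the robot and the scene stay as the last step left them, time stands still between calls to the robot, and variables do not carry over. Pictures are saved under pics/ and viewed, at most 10 in all, crops included, and the job is handed in when it is done.

Besides the shell and the picture viewer there is one more tool, called after ">>>" as name(argument=value, ...), one argument or row to a line, values as JSON. drive_tool: Moves the arm, as the interface text tells. Its arguments: {"type":"object","properties":{"rows":{"type":"array"},"hand":{"type":"number"},"squeeze":{"type":"number"}},"required":["rows"]}

```bash
mkdir -p pics
python3 - <<'E'
from station import *
import cv2,numpy as np
for n in("top","scene"):
    c=read_camera(n); np.savez(n+'.npz',**c)
    cv2.imwrite(f'pics/{n}.png',cv2.resize(c['image'][:,:,::-1],(800,600),interpolation=cv2.INTER_CUBIC))
    print(n,c['intrinsics'],c['world_from_camera'])
o=get_obs();print(o['eef_pos'],o['orientation'],o['clock'])
E
```

```text
top [[380.10819704   0.         253.94883459]
 [  0.         380.10819704 190.05998472]
 [  0.           0.           1.        ]] [[-2.16828638e-01 -9.56763088e-01  1.93880725e-01  3.93031866e+02]
 [-9.76208723e-01  2.12230844e-01 -4.44364450e-02  4.38919261e+01]
 [ 1.36768049e-03 -1.98903149e-01 -9.80018197e-01  8.80606614e+02]
 [ 0.00000000e+00  0.00000000e+00  0.00000000e+00  1.00000000e+00]]
scene [[426.15620658   0.         251.95233115]
 [  0.         426.15620658 201.11833192]
 [  0.           0.           1.        ]] [[-4.56652472e-01  5.24897800e-01 -7.18297167e-01  1.32448093e+03]
 [ 8.89494421e-01  2.84245624e-01 -3.57776607e-01  4.14727070e+02]
 [ 1.63766725e-02 -8.02300894e-01 -5.96695131e-01  7.24175849e+02]
 [ 0.00000000e+00  0.00000000e+00  0.00000000e+00  1.00000000e+00]]
[202.51343051 643.70071464 217.97282924] [-3.14053064e+00 -3.63974737e-06  2.83681354e+00] 0.1
```

View pics/top.png

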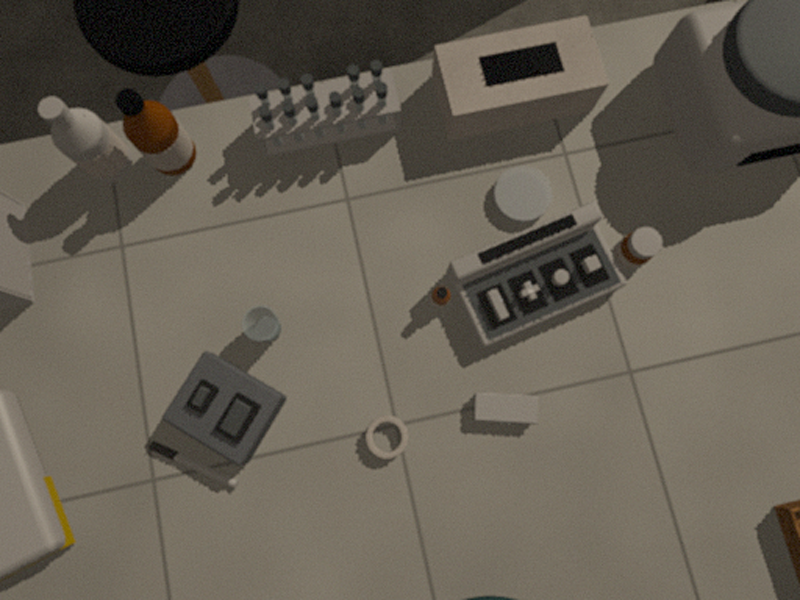

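The top picture shows the power box with the large rocker at about (238,418) and the small one at (202,398). On the counter, the keys are bar (497,303), cross (529,291), round (561,277) and square (592,263). I'll enlarge both areas.

Run:
```python
import cv2,numpy as np
im=np.load('top.npz')['image'][:,:,::-1]
f=lambda x,y,w,h,s:cv2.resize(im[y:y+h,x:x+w],None,fx=s,fy=s,interpolation=cv2.INTER_CUBIC)
a=f(90,215,100,100,4); b=f(280,125,130,100,3) 
b=np.vstack([b,np.zeros((100,390,3),np.uint8)])
cv2.imwrite('pics/crop.png',cv2.convertScaleAbs(np.hstack([a,b]),alpha=1.5))
```

```text
(no output)
```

View pics/crop.png

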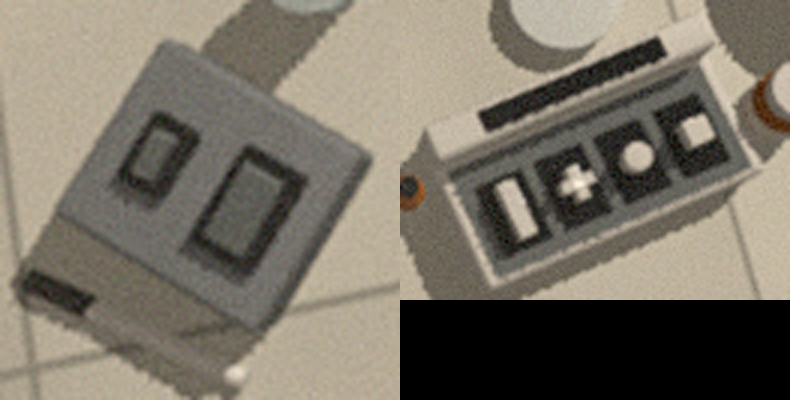

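The crop shows the box top corners at (167,42), (370,157), (262,328) and (60,212), with the large paddle centred near (245,210). The key centres are bar (516,210), cross (577,183), round (638,156) and square (696,131).

```bash
cat > h.py <<'E'
import numpy as np
def ray(c,u,v,z):
    d=c['world_from_camera'][:3,:3]@np.linalg.solve(c['intrinsics'],[u,v,1]); p=c['world_from_camera'][:3,3]
    return p+d*(z-p[2])/d[2]
E
python3 - <<'E'
from h import *
from station import *
c=np.load('top.npz')
A=lambda u,v,z:ray(c,(u+.5)/4+90-.5,(v+.5)/4+215-.5,z)
B=lambda u,v,z:ray(c,(u-400+.5)/3+280-.5,(v+.5)/3+125-.5,z)
K=[A(*p,50) for p in[(167,42),(370,157),(262,328),(60,212)]]
np.set_printoptions(precision=1,suppress=True)
print(np.array(K)); print([np.linalg.norm(K[i]-K[i-1]) for i in range(4)])
o=np.mean(K,0); x=(K[0]+K[1]-K[2]-K[3]);x/=np.linalg.norm(x);y=np.array([-x[1],x[0],0])
print('box',o,np.degrees(np.arctan2(x[1],x[0])),'paddle',A(245,210,66),'from model',o-28.5*y, o+28.5*y,'end',o-28.5*y+15*x)
k=np.array([B(*p,55.5) for p in[(516,210),(577,183),(638,156),(696,131)]]);print(k,np.linalg.norm(np.diff(k,axis=0),axis=1))
d=k[3]-k[0];print('yaw',np.degrees(np.arctan2(d[0],-d[1])),'rocker small',A(155,153,66))
from scipy.spatial.transform import Rotation as R
ob=get_obs();print(R.from_euler('xyz',ob['orientation']).as_matrix(),ob['joint_positions'])
E
```

```text
[[539.  285.   50. ]
 [453.9 187.8  50. ]
 [378.6 259.4  50. ]
 [461.2 354.9  50. ]]
[np.float64(104.59233266950102), np.float64(129.2141216251668), np.float64(103.85866748037846), np.float64(126.25493413047299)]
box [458.2 271.8  50. ] -42.76052213481474 paddle [439.9 254.   66. ] from model [438.8 250.9  50. ] [477.5 292.7  50. ] end [449.8 240.7  50. ]
[[ 515.3 -130.2   55.5]
 [ 525.2 -179.4   55.5]
 [ 535.3 -229.    55.5]
 [ 544.4 -276.6   55.5]] [50.2 50.7 48.4]
yaw 11.239618532336017 rocker small [479.4 295.6  66. ]
[[-1.   0.3 -0. ]
 [ 0.3  1.  -0. ]
 [ 0.  -0.  -1. ]] [ 1.2  0.1  1.4 -0.   1.6 -0. ]
```

>>> drive_tool(
  rows=[
    [-35.9,-31,7,0,0,25.3],
    [-35.9,-31,7,0,0,25.3],
    [-35.9,-31,7,0,0,25.3],
    [-35.9,-31,7,0,0,25.3],
    [-35.9,-31,7,0,0,25.3],
    [-35.9,-31,7,0,0,25.3],
    [-35.9,-31,7,0,0,25.3],
    [-35.9,-31,7,0,0,25.3],
    [-35.9,-31,7,0,0,25.3],
    [-35.9,-31,7,0,0,25.3],
  ],
  hand=0,
  squeeze=10,
)

```text
clock: 0.93
eef_pos: [419.8, 291.4, 157.4]
orientation: [3.142, 0.0, 2.395]
wrist_force: [1.0, 1.0, 0.2]
opening: 31.2
gripper_force: 0.0
```

>>> drive_tool(
  rows=[
    [-4,-1.1,3.0,0,0,0],
    [-5.8,-1.5,4,0,0,0],
    [-5.8,-1.5,4,0,0,0],
    [-5.8,-1.5,4,0,0,0],
    [-5.8,-1.5,4,0,0,0],
  ],
)

```text
clock: 1.35
eef_pos: [451.7, 243.3, 118.2]
orientation: [3.141, -0.0, 2.395]
wrist_force: [-0.1, 0.5, 0.4]
opening: 1.0
gripper_force: 0.0
```

```bash
cat > w.py <<'E'
from h import *
from station import *
import cv2,sys
from scipy.spatial.transform import Rotation as R
def look(n,pts):
    o=get_obs(); c=read_camera("wrist")
    T=np.eye(4);T[:3,:3]=R.from_euler('xyz',o['orientation']).as_matrix();T[:3,3]=o['eef_pos']
    W=T@c['T_tool_cam']; np.savez(n+'.npz',intrinsics=c['intrinsics'],world_from_camera=W)
    im=cv2.resize(c['image'][:,:,::-1],(768,576),interpolation=cv2.INTER_CUBIC)
    for p in pts:
        q=np.linalg.inv(W)@[*p,1]; u=c['intrinsics']@q[:3]; u=u[:2]/u[2]; print(p,'->',u*1.5)
        cv2.circle(im,(int(u[0]*1.5),int(u[1]*1.5)),4,(0,0,255),1)
    cv2.imwrite(f'pics/{n}.png',im)
    print(o['eef_pos'],o['orientation'],o['opening'],o['wrist_force'],o['clock'])
E
python3 -c "
from w import *
look('w1',[(450.5,242.0,70),(439.5,252.5,67),(478.5,294,67)])"
```

```text
(450.5, 242.0, 70) -> [380.14533732 317.60412622]
(439.5, 252.5, 67) -> [380.55755995 287.57123585]
(478.5, 294, 67) -> [492.08766275 288.27538877]
[451.65885081 243.27193827 118.21824501] [ 3.14130614e+00 -1.78926917e-04  2.39488165e+00] 1.0462706964010302 [-0.14743866  0.45515378  0.43630772] 1.35
```

View pics/w1.png

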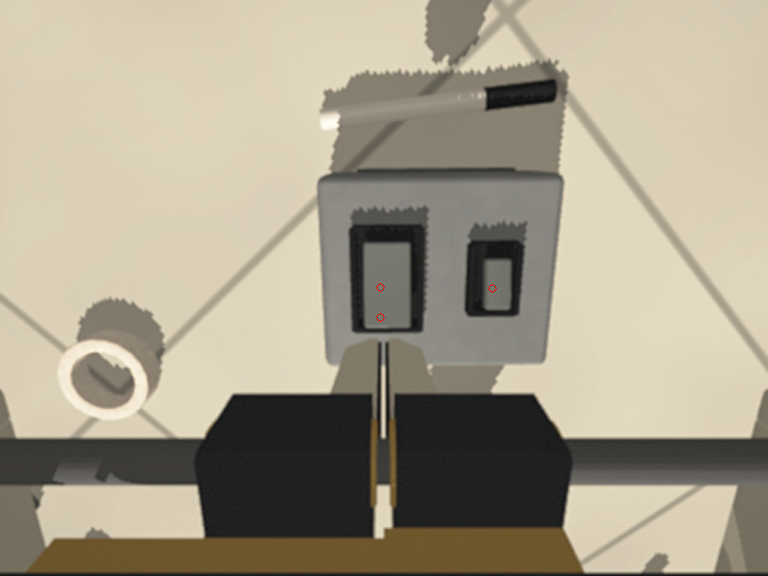

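The wrist view shows the large paddle centred near column 387, rows 242–329. That puts it about 3 mm further along +y than I estimated, while along x it agrees. I'll shift by that and press.

>>> drive_tool(
  rows=[
    [-0.2,0.12,2,0,0,0],
    [-0.2,0.12,4,0,0,0],
    [-0.2,0.12,4.5,0,0,0],
    [-0.2,0.12,4.8,0,0,0],
    [-0.2,0.12,5.0,0,0,0],
    [-0.2,0.12,5.15,0,0,0],
    [-0.2,0.12,5.15,0,0,0],
    [-0.2,0.12,5.15,0,0,0],
  ],
)

```text
clock: 2.07
eef_pos: [454.3, 242.8, 67.2]
orientation: [3.14, 0.0, 2.395]
wrist_force: [-1.1, 2.7, 2.3]
opening: 0.2
gripper_force: 1.4
```

>>> drive_tool(
  rows=[
    [0,0,0.1,0,0,0],
    [0,0,0.2,0,0,0],
    [0,0,0.25,0,0,0],
    [0,0,0.25,0,0,0],
    [0,0,0.25,0,0,0],
  ],
)

```text
clock: 2.48
eef_pos: [454.7, 242.5, 64.8]
orientation: [3.14, 0.001, 2.395]
wrist_force: [1.1, -1.0, 9.6]
opening: 0.5
gripper_force: 4.8
```

>>> drive_tool(
  rows=[
    [0,0,0.1,0,0,0],
    [0,0,0.15,0,0,0],
    [0,0,0.15,0,0,0],
    [0,0,0.15,0,0,0],
  ],
)

```text
clock: 2.82
eef_pos: [454.8, 242.6, 64.4]
orientation: [3.14, 0.001, 2.395]
wrist_force: [-5.1, -4.0, 21.8]
opening: 0.8
gripper_force: 10.8
```

>>> drive_tool(
  rows=[
    [0,0,-2,0,0,0],
    [0,0,-6,0,0,0],
    [0,0,-7,0,0,0],
    [0,0,-7,0,0,0],
  ],
)

```text
clock: 3.15
eef_pos: [455.3, 242.9, 135.8]
orientation: [3.137, 0.002, 2.395]
wrist_force: [-0.3, 0.2, -0.3]
opening: 0.9
gripper_force: 0.0
```

Run:
```python
from w import *
look('w2',[])
c=read_camera("scene")['image'][:,:,::-1]
a=cv2.resize(c,(512,384)); b=cv2.imread('pics/w2.png')[150:400,280:600]
s=cv2.imread('pics/scene.png'); s=cv2.resize(s,(400,300))
m=np.zeros((600,800,3),np.uint8); m[:300,:400]=s; m[:300,400:]=cv2.resize(c,(400,300)); m[300:550,:320]=b
cv2.imwrite('pics/chk.png',m)
```

```text
[455.27636347 242.93913337 135.79716316] [3.13693421e+00 1.95536681e-03 2.39513649e+00] 0.8876323013853764 [-0.31811665  0.19971771 -0.29920928] 3.15
```

View pics/chk.png

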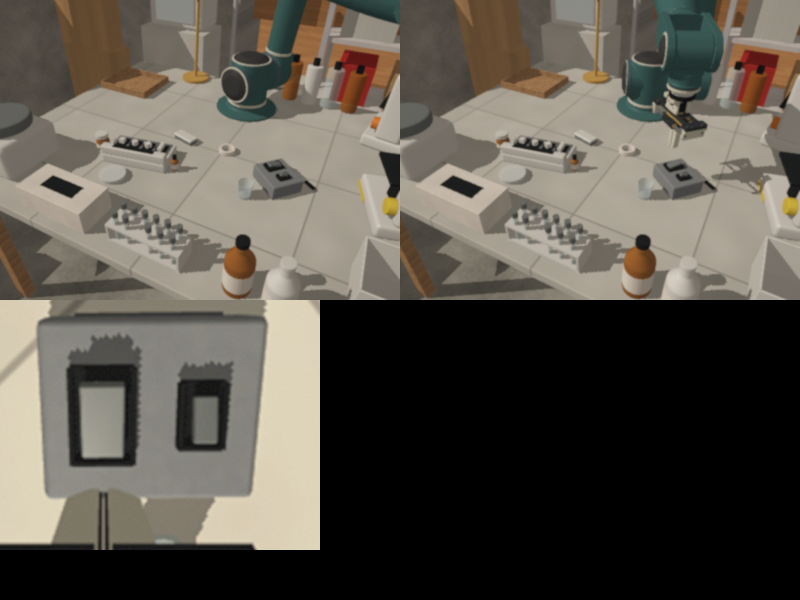

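The lamp-side view shows the near end of the large paddle raised and its far end down, with the small rocker unchanged. Next is the counter.

>>> drive_tool(
  rows=[
    [-39.5,-30.6,0,0,0,36],
    [-39.5,-30.6,0,0,0,36],
    [-39.5,-30.6,0,0,0,36],
    [-39.5,-30.6,0,0,0,36],
    [-39.5,-30.6,0,0,0,36],
    [-39.5,-30.6,0,0,0,36],
    [-39.5,-30.6,0,0,0,36],
    [-39.5,-30.6,0,0,0,36],
    [-39.5,-30.6,0,0,0,36],
    [-39.5,-30.6,0,0,0,36],
  ],
)

```text
clock: 4.08
eef_pos: [521.8, -170.6, 130.5]
orientation: [-3.14, -0.001, 1.767]
wrist_force: [1.5, 0.8, 0.8]
opening: 0.2
gripper_force: 0.0
```

>>> drive_tool(
  rows=[
    [-3.5,0,0,0,0,0],
    [-6,0,0,0,0,0],
    [-6.5,0,0,0,0,0],
    [-6.5,0,0,0,0,0],
    [-6.5,0,0,0,0,0],
  ],
)

```text
clock: 4.5
eef_pos: [534.7, -231.7, 130.9]
orientation: [-3.14, -0.001, 1.767]
wrist_force: [0.1, 0.4, -0.3]
opening: 0.7
gripper_force: 0.0
```

```bash
python3 -c "
from w import *
look('w3',[(515.3,-130.2,55.5),(525.2,-179.4,55.5),(535.3,-229,55.5)])"
```

```text
(515.3, -130.2, 55.5) -> [384.74953636 106.61332155]
(525.2, -179.4, 55.5) -> [384.98668386 206.88415878]
(535.3, -229, 55.5) -> [385.40399446 296.51923807]
[ 534.70201923 -231.71312745  130.88974241] [-3.14000246e+00 -1.49442421e-03  1.76650828e+00] 0.6814668737587583 [ 0.14887852  0.40662415 -0.33136993] 4.5
```

View pics/w3.png

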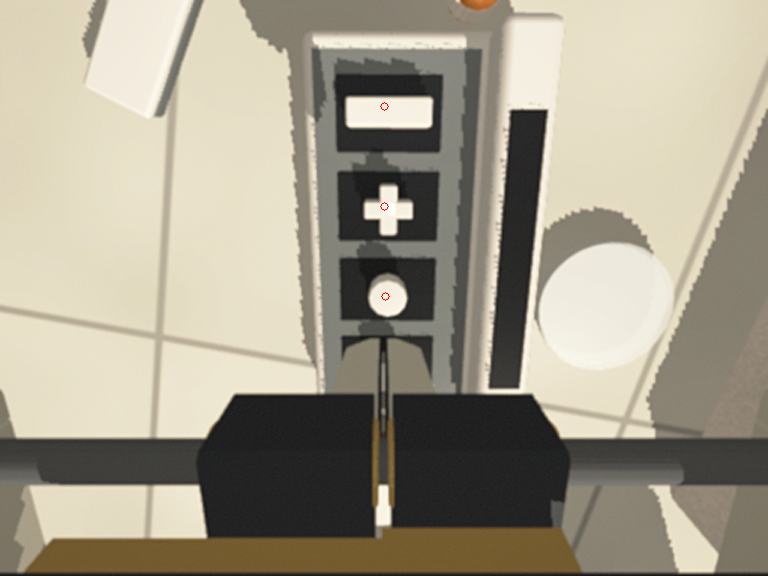

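The wrist view shows the bar at (389,111), cross (388,208) and round key (387,295), all within about 2 mm of my estimates. I'll move to the bar.

>>> drive_tool(
  rows=[
    [4,0.1,1,0,0,0],
    [8,0.2,2,0,0,0],
    [10.2,0.3,3,0,0,0],
    [10.2,0.3,5,0,0,0],
    [10.2,0.3,6,0,0,0],
    [10.2,0.3,6.5,0,0,0],
    [10.2,0.3,6.5,0,0,0],
  ],
)

```text
clock: 5.13
eef_pos: [517.8, -131.4, 66.3]
orientation: [-3.14, -0.001, 1.767]
wrist_force: [-0.7, 0.0, -0.3]
opening: 0.5
gripper_force: 0.0
```

>>> drive_tool(
  rows=[
    [0,0,0.8,0,0,0],
    [0,0,1.1,0,0,0],
    [0,0,1.3,0,0,0],
    [0,0,1.5,0,0,0],
    [0,0,1.65,0,0,0],
    [0,0,1.7,0,0,0],
    [0,0,1.7,0,0,0],
    [0,0,1.7,0,0,0],
  ],
)

```text
clock: 5.8
eef_pos: [518.4, -131.7, 50.4]
orientation: [3.141, -0.0, 1.767]
wrist_force: [0.4, 0.2, 0.7]
opening: 0.5
gripper_force: 0.2
```

>>> drive_tool(
  rows=[
    [0,0,0.1,0,0,0],
    [0,0,0.15,0,0,0],
    [0,0,0.2,0,0,0],
    [0,0,0.2,0,0,0],
  ],
)

```text
clock: 6.13
eef_pos: [518.5, -131.7, 49.6]
orientation: [3.141, 0.0, 1.767]
wrist_force: [-7.8, 1.5, 15.9]
opening: 0.6
gripper_force: 7.9
```

>>> drive_tool(
  rows=[
    [0,0,-3,0,0,0],
    [0,0,-6,0,0,0],
    [-4,0,-7,0,0,0],
    [-8,-0.1,-8,0,0,0],
    [-10.5,-0.15,-8,0,0,0],
    [-10.5,-0.15,-8,0,0,0],
    [-10.5,-0.15,-8,0,0,0],
  ],
)

```text
clock: 6.72
eef_pos: [537.2, -235.8, 127.9]
orientation: [-3.141, -0.001, 1.765]
wrist_force: [0.6, -0.2, 0.2]
opening: 0.6
gripper_force: 0.0
```

```bash
python3 -c "
from w import *
look('w4',[(536.2,-228.3,55.5)])"
```

```text
(536.2, -228.3, 55.5) -> [384.21177443 289.51341687]
[ 537.16228556 -235.82172978  127.88620084] [-3.14110743e+00 -6.21964515e-04  1.76513812e+00] 0.649154375895395 [ 0.60737505 -0.24644644  0.1718657 ] 6.7167
```

View pics/w4.png

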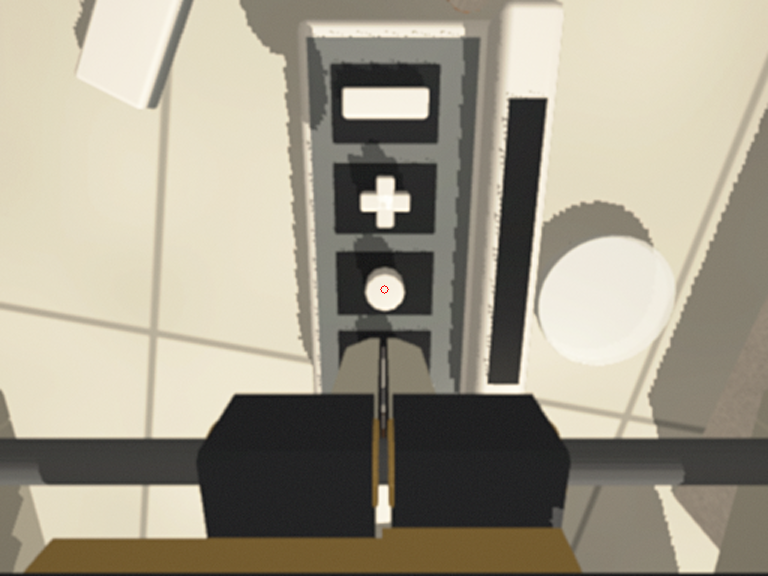

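The bar now sits low in its plate with almost no shadow. The round key is at (385,291), on the predicted point, so I'll press it.

>>> drive_tool(
  rows=[
    [0.68,0.06,2.5,0,0,0],
    [0.68,0.06,4.5,0,0,0],
    [0.68,0.06,5.8,0,0,0],
    [0.68,0.06,6.6,0,0,0],
    [0.68,0.06,7.0,0,0,0],
    [0.68,0.06,7.3,0,0,0],
    [0.68,0.06,7.6,0,0,0],
    [0.68,0.06,7.9,0,0,0],
    [0.68,0.06,7.9,0,0,0],
  ],
)

```text
clock: 7.52
eef_pos: [536.9, -228.2, 49.9]
orientation: [3.141, 0.0, 1.767]
wrist_force: [-2.0, 2.9, 4.3]
opening: 0.4
gripper_force: 2.4
```

>>> drive_tool(
  rows=[
    [0,0,0.1,0,0,0],
    [0,0,0.15,0,0,0],
    [0,0,0.15,0,0,0],
  ],
)

```text
clock: 7.77
eef_pos: [537.0, -228.3, 49.6]
orientation: [3.14, 0.001, 1.767]
wrist_force: [-6.4, 5.1, 14.8]
opening: 0.4
gripper_force: 7.4
```

At the stop. Lifting clear.

>>> drive_tool(
  rows=[
    [0,0,-2,0,0,0],
    [0,0,-6,0,0,0],
    [-0.7,0,-8,0,0,0],
    [-0.7,0,-8,0,0,0],
    [-0.7,0,-8,0,0,0],
    [-0.7,0,-8,0,0,0],
  ],
)

```text
clock: 8.27
eef_pos: [537.7, -235.0, 127.1]
orientation: [-3.141, -0.0, 1.767]
wrist_force: [-0.2, 0.4, -0.7]
opening: 0.4
gripper_force: 0.0
```

Run:
```python
from w import *
look('w5',[])
c=read_camera("scene")['image'][:,:,::-1]
m=np.zeros((600,800,3),np.uint8); m[:400,:300]=cv2.imread('pics/w5.png')[0:400,250:550]
s=np.load('scene.npz')['image'][:,:,::-1]
m[:300,300:]=cv2.resize(c[150:270,100:300],(500,300),interpolation=cv2.INTER_CUBIC)
g=lambda i:cv2.resize(i[190:270,310:410],(250,200),interpolation=cv2.INTER_CUBIC)
m[300:500,300:550]=g(s); m[300:500,550:]=g(c)
h=lambda i:cv2.resize(i[190:310,462:512],(83,200)); m[400:600,:83]=h(s); m[400:600,100:183]=h(c)
cv2.imwrite('pics/fin.png',m)
```

```text
[ 537.69731121 -235.00278169  127.09134892] [-3.14120168e+00 -2.90585030e-04  1.76665885e+00] 0.361169900076521 [-0.23141683  0.37998444 -0.71321265] 8.2667
```

View pics/fin.png

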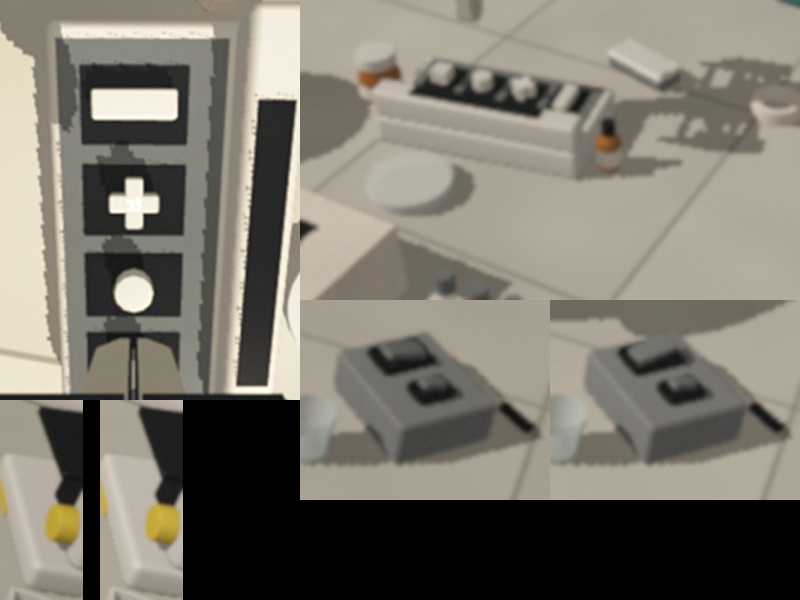

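The picture shows the bar key down, the round key back up and the large rocker tipped over. The small rocker and the bystanders are unchanged. The tip stopped at 64.4 mm, which puts the rocker at 0.35 rad or more.

```bash
python3 -c "
from station import *
print(sign_off())"
```

```text
the job is handed in; nothing more can be done
None
```

The job is handed in, done in the order asked: large rocker pushed over, bar key pressed and staying down, round key pressed and back up; I judged the rocker fully on from where the fingertips stopped, because the lamp itself could not be seen in the pictures.

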